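# Draw the drip tray home with a hand hoe

### The job

The drip tray with the potted cactus has been pushed too far back under the grey shelf: take the hand hoe from its rest, hook its blade inside the tray's near rim and draw the tray gently along the bench until its near wall bears flush on the black stop plate of the dark batten. Keep a light, steady pull on it there for about a second so that it is truly home (a few newtons more than sliding takes, about 6, and never more than 15 on the blade, and no slamming), then unhook the hoe and lay it back in the two notches of its rest. Move the tray with the hoe only, keep the pot standing upright in it, and leave the jars, the pruner holder, the shelf and the stacked pots undisturbed.

Things in the scene. Friction and masses are not known exactly. Their poses are not given: they have to be found in the camera images.
- hoe: Hand hoe, 0.16 kg. Origin at the centre of its orange handle; x along the handle to the blade, z up, blade hanging down. Handle: flat-sided bar 24 (y) by 26 mm (z), x = -90 to 85 mm; grip it across y near the origin, 60 N or more. A 10 mm steel neck leads on to the flat steel blade, 40 mm wide (y), x = 148 to 152 mm, z = +4 down to -58 mm.
- hoe_edge (a point): Point on the blade's face that looks back at the handle: x = 148, y = 0, z = -40 mm in the hoe's frame.
- rest: Fixed wooden tool rest, left or right on the bench; origin under its centre, x as the hoe's. Posts at x = -55 and +55 mm, 14 mm thick, 70 mm wide, each with an open notch 40 mm wide (y): floor 80 mm, lips 94 mm above the bench; free between for the fingers. The hoe lies in both notches, its origin about 93 mm above the rest's origin and within 6 mm of it sideways, blade beyond the +x post.
- tray: Loose white ceramic drip tray, 140 (x) by 180 (y) by 40 mm tall, 0.25 to 0.5 kg, open on top, walls and floor 6 mm thick. Origin at the centre of its underside, on the bench; the near wall (towards the robot and the batten) is at -x: outer face x = -70, inner face x = -64 mm. It slides on the bench with about 2 to 6 N.
- pot: Small terracotta pot with a cactus, rim 74 mm across, pot 68 mm and cactus 117 mm tall, about 0.2 kg, standing loose on the tray's floor in its far half. Origin at the centre of its underside, z up.
- batten: Dark wooden batten fixed to the bench before the tray, parallel to the shelf, 18 (x) by 220 (y) by 25 mm tall; origin under its centre, +x to the tray. It carries a black rubber-faced stop plate, 120 mm wide, 26 mm tall, on steel rods: the plate's far face, the stop for the tray's near wall, stands at x = 19 to 54 mm, set differently each time and not reported: feel for it while pulling along -x.
- shelf: Fixed narrow grey shelf over the tray: a board 100 (x) by 440 (y) by 18 mm, underside 175 mm above the bench, on two end boards at y = -205 and +205 mm (18 mm thick, 80 mm deep). Origin on the bench below the board's centre. Open in front (-x) and behind.
- jar0: Loose glass jar with black lid, 60 mm across, 85 mm tall, on the shelf; origin under its centre.
- jar1: Loose glass jar like jar0, on the shelf.
- jar2: Loose glass jar like jar0, on the shelf.
- holder: Loose green plastic hand pruner holder, 50 by 60 by 85 mm with red handles sticking out to 126 mm, on the shelf; origin under its centre.
- potstack: Fixed stack of terracotta pots, 110 mm across, 114 mm tall, on the bench on the side where the rest is not; origin under its centre.
There are look-alikes about, which are no part of the job. There is more than one size of the hoe; the job needs the larger.

How it is judged:
On the way, in this order (a step that is already met when the one before it is completed fails the run):
1. the hoe's blade, lowered inside the tray, is drawn against the inside of the near wall (x of hoe_edge in the frame of tray between -0.072 and -0.045 m and y of hoe_edge in the frame of tray between -0.075 and 0.075 m and z of hoe_edge in the frame of tray below 0.036 m and contact force between hoe and tray above 0.7 N), for 0.1 s.
2. the hoe keeps the tray pulled against the batten's stop plate with at least 2.5 N for 0.5 s (contact force between tray and batten above 2.5 N and contact force between hoe and tray above 2.5 N), for 0.5 s.
At the end, for the whole second after the job is handed in: The tray lies flat and still, its near wall within 2.5 mm of the stop plate's far face and square to it within 0.04 rad; the pot stands upright in it; the hoe lies still, released and blade down in both notches of its rest (within 22 mm along, 14 mm across) (x of stop_c0 in the frame of tray between -0.075 and -0.065 m and y of tray in the frame of batten between -0.07 and 0.07 m and angle between the x axis of tray and the x axis of batten, either way round below 0.04 rad and angle between tray's own z axis and vertical below 0.03 rad and linear speed of each of tray, hoe below 0.01 m/s and x of pot in the frame of tray between -0.05 and 0.05 m and y of pot in the frame of tray between -0.07 and 0.07 m and angle between pot's own z axis and vertical below 0.1 rad and x of hoe in the frame of rest between -0.022 and 0.022 m and y of hoe in the frame of rest between -0.014 and 0.014 m and z of hoe in the frame of rest between 0.087 and 0.099 m and angle between hoe's own z axis and vertical below 0.12 rad); the robot touches nothing.
It fails at once if the hoe bears on the tray with more than 15 N, or the tray is slammed on the stop (over 25 N) (contact force between hoe and tray above 15 N or contact force between tray and batten above 25 N).
It fails at once if the robot itself touches the tray or pot (contact force between any of the arm, the fingers and tray above 0.5 N or contact force between any of the arm, the fingers and pot above 0.5 N).
It fails at once if the tray or the pot is tipped (angle between tray's own z axis and vertical above 0.15 rad or angle between pot's own z axis and vertical above 0.3 rad).
It fails at once if a jar or the pruner holder is disturbed (moved 10 mm or tipped) (distance of any of jar0, jar1, jar2, holder from where it was at the start of the episode above 0.01 m or angle between any of jar0, jar1, jar2, holder's own z axis and vertical above 0.2 rad).
It fails at once if the shelf or the stacked pots are bumped with more than 8 N (contact force between any of the arm, the fingers, hoe and shelf above 8 N or contact force between any of the arm, the fingers, hoe and potstack above 8 N).
It also fails if it takes over 69 s, if anything falls off the work surface, if the arm or the gripper's body presses on something with over 40 N, if the wrist force passes 120 N, or if a joint passes its speed limit or range.

### The arm

A 6-joint arm with a two-finger parallel gripper is mounted at the origin on the work surface. World frame = base frame: x ahead of the robot, y to its left, z up, the work surface at z = 0. Lengths are in m, angles in rad, forces in N, time in s.
With the tool pointing down it reaches from about 0.35 to 0.85 m from the base axis. Payload 8.1 kg.
Tool frame: the origin (TCP) lies at the centre of the arm's flange, where the gripper is bolted on; the fingertips stand 186 mm ahead of it and the grasp point (between the pads) lies 167 mm ahead of it (robot.grasp_offset is the distance from the TCP to the grasp point, in m); z points along the fingers, y is the line along which they close (so a half turn about z gives the same grasp; the last joint's range is limited). The gripper opens to 93 mm and grips with 3 to 60 N. Pads are 15 mm wide; open, the fingers measure 128 mm over their backs; the gripper's body (75 mm by 188 mm) begins 65 mm behind the grasp point.
Start: joints at [1.114, 0.13, 1.488, -0, 1.523, -0.085], TCP at [0.218, 0.559, 0.405] pointing down, gripper open.
Joint ranges: [-2.96, 2.96], [-0.89, 2.26], [0.02, 2.5], [-1.34, 4.48], [0, 2.73], [-2.66, 2.66]. Speed limits (rad/s): [2.39, 2.39, 2.79, 3.14, 3.14, 3.14].

### API

Orientations are given as a rotation vector (axis times angle).
In Python, from plant import robot gives the robot as it stands.
- The arm moves only by the tool drive_tool, never from a script. Its argument "moves" is one flat list of numbers, 7 for each row, row after row: the finger opening in mm, from 0 to 93, then the shift along the tool's x, y, z in mm, then the turn, a rotation vector about the tool's x, y, z in degrees. A call has 1 to 8 rows; each row shifts and turns the commanded pose from where the row before left it, along the tool's axes as they then stand; what a row does not reach is not made up. A row lasts 1/10 s, in which the tool goes at most 50 mm and 8.59 degrees, less where a joint would pass 70% of its speed; a pose out of reach is approached as far as the arm can. A call is refused whole if a number of a shift passes 50 or a number of a turn 8.59, either way. A call with a gripper value outside its range is refused whole. The fingers move at their own pace and stop on an object; "grip_force" is the grip in N (left out, the last holds). Time passes only in rows, so rows that do not move let the fingers close. It gives the time, the measured TCP pose, the force, the opening and the grip force at its end, in the units of the state.
- robot.read_state(): the state, without advancing time (a new reading comes with each control period).
- robot.read_camera(name): name is "side" or "top" or "wrist"; returns a dict with "color" (420x560x3 uint8, red, green, blue), "depth" (420x560 float32, m along the optical axis (not along the pixel's ray), 0 where there is no reading), "mtx" (3x3 intrinsics, pixels), "R" (3x3) and "t" (3): a world point X has camera coordinates R X + t. Camera axes: x right, y down, z forward; pixel columns grow to the right and rows downward; lengths in m; the calibration is good to about 2 mm. A picture is of the moment at which its call begins.
- robot.close_job(): hands the job in; it is judged then, once.
The state is a dict: "t": time; "q": joint angles; "dq": joint speeds; "joint_torque": joint torques, N m; "tool_pos": TCP position; "orientation": TCP orientation; "force": force on the tool from outside, world axes, zero at the start; "wrist_torque": the same for the moment, N m; "opening": finger opening in m; "gripper_force": force on a finger pad.
Only numpy, scipy, OpenCV 4.12 (cv2) and the standard library are available. Lean on these libraries where they do the work, as an engineer would, in place of code of your own. Each camera call takes 0.05 s, during which the arm holds its last target. There are 200 camera calls.

## Working session

There is one attempt and no reset: what is moved stays moved. The work goes in short steps, Python scripts to look and compute and a tool call to move; the robot and the scene stay as the last step left them, time stands still between calls to the robot, and variables do not carry over. Pictures are saved under pics/ and viewed, at most 10 in all, crops included, and the job is handed in when it is done.

Besides the shell and the picture viewer there is one more tool, called by a JSON object that holds its "name" and its "arguments", one argument or row to a line. drive_tool: Moves the arm, as the interface text tells. Its arguments: {"type":"object","properties":{"moves":{"type":"array","items":{"type":"number"}},"grip_force":{"type":"number"}},"required":["moves"]}

```bash
ls; mkdir -p pics
python3 - <<'E'
from plant import robot
import cv2,numpy as np
ims=[]
for n in("top","side"):
    c=robot.read_camera(n);np.savez(f"{n}.npz",**c)
    cv2.imwrite(f"pics/{n}.png",c["color"][:,:,::-1])
    print(n,c["mtx"].round(1).tolist(),c["R"].round(3).tolist(),c["t"].round(3).tolist())
s=robot.read_state();print(s)
E
```

```text
pics
top [[453.2, 0.0, 280.5], [0.0, 453.2, 214.1], [0.0, 0.0, 1.0]] [[-0.022, -1.0, 0.0], [-0.999, 0.022, -0.024], [0.024, -0.001, -1.0]] [-0.052, 0.567, 1.299]
side [[460.6, 0.0, 272.9], [0.0, 460.6, 218.1], [0.0, 0.0, 1.0]] [[0.968, 0.252, 0.001], [0.163, -0.624, -0.765], [-0.192, 0.74, -0.644]] [-0.546, -0.043, 1.711]
{'t': 0.1, 'q': array([ 1.11362395e+00,  1.31097504e-01,  1.48914772e+00,  8.42433193e-06,
        1.52301777e+00, -8.54069989e-02]), 'dq': array([ 0.00060404, -0.00138687, -0.00176908,  0.00141066, -0.00192346,
       -0.00011078]), 'joint_torque': array([ 9.42319857e-04, -5.61350691e+01, -4.93091476e+01,  7.70708593e-02,
        2.91781663e-02, -6.46772901e-05]), 'tool_pos': array([0.21784862, 0.55883787, 0.40379746]), 'orientation': array([-5.80526809e-01, -3.08702503e+00,  2.52389611e-03]), 'force': array([-0.36930688,  0.38885354,  0.3856516 ]), 'wrist_torque': array([-0.02180027,  0.0209116 ,  0.01502659]), 'gripper_force': 0.0, 'opening': 0.09309652607759077}
```

View pics/top.png

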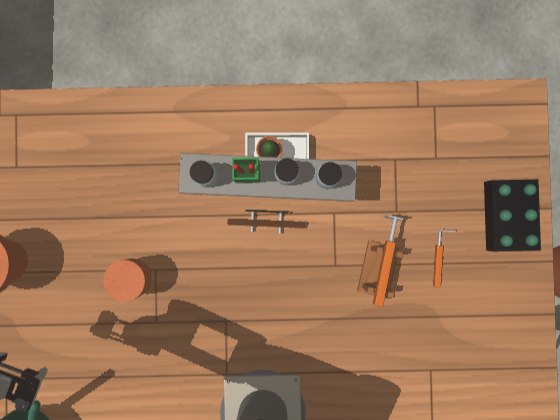

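View pics/side.png

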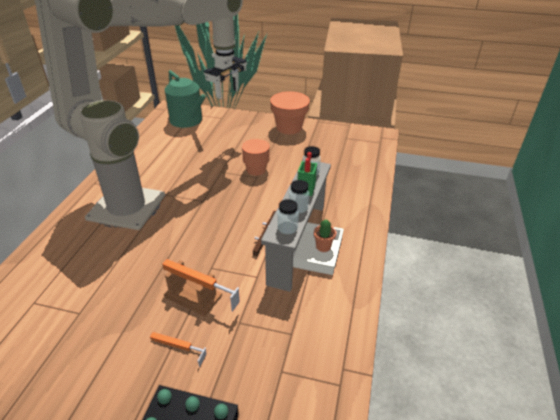

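The top view shows the larger hoe in its rest at about (385,260), with the small look-alike at (438,260). The shelf spans (180–356, 153–200). The tray's far part shows at (246–309, 133–158), the batten at (228–307, 223) with its plate near row 211, and the potstack at (125,280). The side view agrees: the blade hangs down and the pot stands in the tray's far half.

```bash
cat > h.py <<'E'
import numpy as np,cv2
def ray(c,uv,z):
    "cast pixels onto plane at height z"
    uv=np.atleast_2d(uv).astype(float);d=np.c_[uv,np.ones(len(uv))]@np.linalg.inv(c["mtx"]).T@c["R"]
    o=-c["R"].T@c["t"];return o+d*((z-o[2])/d[:,2])[:,None]
def cloud(c):
    v,u=np.indices(c["depth"].shape);z=c["depth"]
    p=np.stack([u,v,np.ones_like(u)],-1)@np.linalg.inv(c["mtx"]).T*z[...,None]
    return (p-c["t"])@c["R"]
def rect(c,mask,z):
    n,l,s,_=cv2.connectedComponentsWithStats(mask.astype(np.uint8))
    k=1+s[1:,4].argmax();v,u=np.where(l==k)
    P=ray(c,np.c_[u,v],z)[:,:2]
    return cv2.minAreaRect((P*1000).astype(np.float32)),s[k]
E
python3 - <<'E'
from h import *
c=dict(np.load("top.npz"));P=cloud(c);hsv=cv2.cvtColor(c["color"],cv2.COLOR_RGB2HSV);H,S,V=np.moveaxis(hsv.astype(int),-1,0)
np.set_printoptions(precision=4,suppress=True)
def box(a,x0,x1,y0,y1):
    m=np.zeros(a.shape,bool);m[y0:y1,x0:x1]=True;return a&m
Z=P[...,2]
m=box((H<14)&(S>190)&(V>150),362,410,205,320);r=rect(c,m,.106);print("hoe handle",r,np.median(Z[m]))
m=box((Z>.085)&(S<90),370,415,208,245);print("blade px",np.argwhere(m)[:,::-1].min(0),np.argwhere(m)[:,::-1].max(0),rect(c,m,.093))
m=box((Z>.18)&(Z<.205),150,380,140,210);print("shelf",rect(c,m,.193))
m=box((S<40)&(V>170)&(Z<.06),235,320,120,165);print("tray",rect(c,m,.04))
m=box((Z>.015)&(Z<.04),215,320,203,240);print("batten z mask",rect(c,m,.025))
m=box((V<90)&(S<200)&(Z>.01),215,320,203,240)
for y in range(205,236,1): print(y,V[y,235],V[y,268],V[y,300],Z[y,235].round(3),Z[y,268].round(3),end=" | ")
m=box((Z>.07)&(Z<.1)&~((H<14)&(S>190)),355,380,230,300);print("rest",rect(c,m,.094))
for y in (246,256,266,276,286,291): print(y,Z[y,355:400:2].round(3))
q=np.argwhere(box((S<40)&(V>150)&(Z<.06),235,320,120,165))[:,::-1]
for col in (248,255,290,300,307):
    a=q[q[:,0]==col];print(col,a[:,1].min(),a[:,1].max(),ray(c,[col,a[:,1].min()-.5],.04))
E
```

```text
hoe handle (((393.5047302246094, -324.8306579589844), (0.0, 0.0), 0.0), array([380, 276,   1,   1,   1], dtype=int32)) 0.10507157486999855
blade px [387 216] [402 241] (((522.38427734375, -359.0212707519531), (38.877716064453125, 66.42578125), 64.00181579589844), array([387, 216,  16,  26, 118], dtype=int32))
shelf (((653.625, -33.71861267089844), (438.1424255371094, 100.14466857910156), 86.14103698730469), array([ 178,  154,  179,   48, 4765], dtype=int32))
tray (((758.7232666015625, -57.42333984375), (177.66160583496094, 70.73358917236328), 88.75245666503906), array([245, 133,  64,  26, 552], dtype=int32))
batten z mask (((547.2118530273438, -22.945899963378906), (218.68106079101562, 61.87685775756836), 83.0377426147461), array([227, 210,  78,  24, 609], dtype=int32))
205 182 181 181 0.003 -0.002 | 206 182 185 180 -0.001 -0.002 | 207 182 188 183 -0.001 -0.002 | 208 186 190 187 -0.002 -0.008 | 209 186 187 185 0.0 0.004 | 210 184 150 181 0.004 -0.0 | 211 182 61 182 0.004 0.028 | 212 181 131 168 0.001 0.027 | 213 176 162 135 0.001 -0.007 | 214 149 134 146 -0.001 0.001 | 215 131 162 18
[... 1286 characters left out ...]
276 [ 0.001  0.001 -0.     0.011  0.013  0.011  0.012  0.012  0.01   0.013
  0.015  0.008  0.095  0.105  0.105  0.1    0.105  0.012  0.01  -0.003
 -0.003  0.002 -0.003]
286 [-0.001 -0.002  0.01   0.008  0.022  0.049  0.068  0.055  0.045  0.029
  0.008  0.094  0.108  0.107  0.108  0.106  0.014  0.008 -0.001 -0.002
  0.     0.002  0.   ]
291 [ 0.001  0.007  0.012  0.01   0.006  0.008  0.09   0.094  0.093  0.092
  0.087  0.1    0.104  0.104  0.106  0.105  0.073  0.074 -0.002 -0.002
 -0.002  0.003 -0.001]
248 133 134 [[0.7972 0.0221 0.04  ]]
255 133 156 [[0.7968 0.0024 0.04  ]]
290 133 141 [[ 0.7947 -0.0963  0.04  ]]
300 133 158 [[ 0.7941 -0.1245  0.04  ]]
307 133 158 [[ 0.7936 -0.1442  0.04  ]]
```

Run:
```python
import numpy as np,cv2
c=np.load("top.npz")["color"][:,:,::-1]
a=cv2.resize(c[120:240,220:330],None,fx=3.6,fy=3.6,interpolation=cv2.INTER_CUBIC);b=cv2.resize(c[200:320,350:460],None,fx=3.6,fy=3.6,interpolation=cv2.INTER_CUBIC)
cv2.imwrite("pics/crop1.png",np.hstack([a,b]))
```

```text
(no output)
```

View pics/crop1.png

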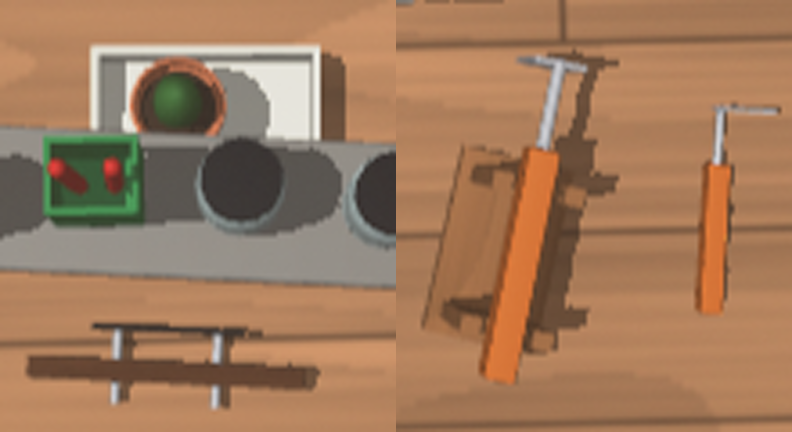

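Crop: the plate face is at about row 210.5, the batten's rows are 219–226, and the tray is yawed slightly relative to the batten. The blade hangs clear past the rest's +x post. Next I'll fit the hoe, rest and batten more precisely.

Run:
```python
from h import *
from plant import robot
from scipy.spatial.transform import Rotation as Ro
c=dict(np.load("top.npz"));P=cloud(c);hsv=cv2.cvtColor(c["color"],cv2.COLOR_RGB2HSV);H,S,V=np.moveaxis(hsv.astype(int),-1,0);Z=P[...,2]
np.set_printoptions(precision=4,suppress=True)
print(hsv[265,385],hsv[300,380])
def box(a,x0,x1,y0,y1):
    m=np.zeros(a.shape,bool);m[y0:y1,x0:x1]=True;return a&m
m=box((H<16)&(Z>.092)&(V>150),370,410,236,310);r,s=rect(c,m,.106);print("hoe",r,s)
m=box((V<115)&(H<20),215,320,216,232);r,s=rect(c,m,.025);print("batten",r,s)
print("plate far",ray(c,[[250,210],[268,210.2],[290,211.5]],.026))
b=cv2.boxPoints(r);print(b)
st=robot.read_state();print(Ro.from_rotvec(st["orientation"]).as_matrix())
```

```text
[ 12 187 217] [ 11 187 215]
hoe ((403.55401611328125, -337.7799377441406), (23.885698318481445, 181.85032653808594), 77.11946868896484) [374 238  21  69 577]
batten ((539.6244506835938, -28.155174255371094), (227.4742889404297, 40.02618408203125), 86.70610809326172) [228 216  81  16 508]
plate far [[ 0.579   0.0218  0.026 ]
 [ 0.5773 -0.0292  0.026 ]
 [ 0.5722 -0.0916  0.026 ]]
[[ 513.1094 -140.5545]
 [ 553.0695 -142.8543]
 [ 566.1395   84.2442]
 [ 526.1794   86.544 ]]
[[-0.9317  0.3633 -0.0007]
 [ 0.3633  0.9317 -0.0015]
 [ 0.0002 -0.0017 -1.    ]]
```

{"name": "drive_tool", "arguments": {
  "moves": [93,-36,-33,0,0,0,0,93,-36,-33,0,0,0,0,93,-36,-33,0,0,0,0,93,-36,-33,0,0,0,0,93,-36,-33,0,0,0,0,93,-36,-33,0,0,0,0,93,-36,-33,0,0,0,0,93,-36,-33,0,0,0,0],
  "grip_force": 60
}}

```text
t: 0.9
tool_pos: [0.3906, 0.2066, 0.4045]
orientation: [0.58, 3.088, 0.0]
force: [0.5, 0.1, 0.0]
opening: 0.0928
gripper_force: 0.0
```

{"name": "drive_tool", "arguments": {
  "moves": [93,-18,-45,0,0,0,0,93,-18,-45,0,0,0,0,93,-18,-45,0,0,0,0,93,-18,-45,0,0,0,0,93,-18,-45,0,0,0,0,93,-18,-45,0,0,0,0,93,-18,-45,0,0,0,0,93,-18,-45,0,0,0,0]
}}

```text
t: 1.7
tool_pos: [0.3931, -0.1813, 0.4046]
orientation: [0.581, 3.087, 0.0]
force: [2.1, 0.6, 0.1]
opening: 0.0928
gripper_force: 0.0
```

{"name": "drive_tool", "arguments": {
  "moves": [93,-15.5,-35,0,0,0,0,93,-15.5,-35,0,0,0,0,93,-15.5,-35,0,0,0,0,93,-15.5,-35,0,0,0,0,93,0,0,0,0,0,-4.5,93,0,0,0,0,0,-4.5,93,0,0,0,0,0,0]
}}

```text
t: 2.4
tool_pos: [0.4004, -0.3326, 0.404]
orientation: [-0.336, -3.123, -0.001]
force: [-0.1, -0.1, 0.6]
opening: 0.0931
gripper_force: 0.0
```

Run:
```python
from h import *
from plant import robot
c=robot.read_camera("wrist");np.savez("w1.npz",**c);cv2.imwrite("pics/w1.png",c["color"][:,:,::-1])
st=robot.read_state();print(st["tool_pos"],st["orientation"],st["q"])
print((-c["R"].T@c["t"]).round(3),c["R"].round(2).tolist())
P=cloud(c);Z=P[...,2];H,S,V=np.moveaxis(cv2.cvtColor(c["color"],cv2.COLOR_RGB2HSV).astype(int),-1,0)
m=(H<16)&(S>160)&(V>140)&(Z>.10)&(Z<.115);print(rect(c,m,.106))
```

```text
[ 0.40051754 -0.33228678  0.40425079] [-3.39494097e-01 -3.12247210e+00 -9.41644748e-04] [-7.91104022e-01 -8.51423877e-02  1.70789265e+00  1.17132118e-05
  1.51977831e+00 -2.14529966e+00]
[ 0.324 -0.316  0.386] [[0.21, 0.98, 0.0], [0.94, -0.2, 0.28], [0.28, -0.06, -0.96]]
(((401.85638427734375, -337.70404052734375), (23.858009338378906, 172.34133911132812), 77.01844024658203), array([ 267,  115,   27,  176, 2509], dtype=int32))
```

View pics/w1.png

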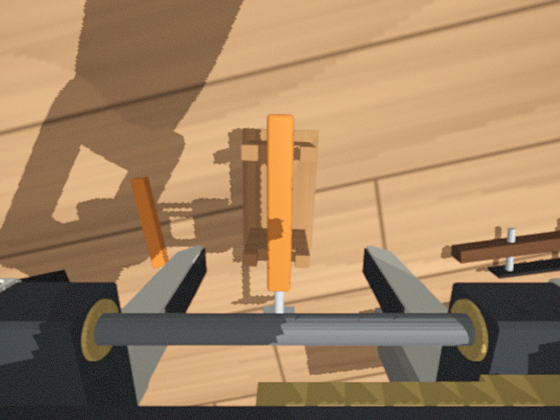

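The picture shows the big hoe's handle at (267–294, 115–290), centred between the fingers. The rest's posts are above and below the grip point.

{"name": "drive_tool", "arguments": {
  "moves": [93,-5,-5,24,0,0,0.6,93,0,0,30,0,0,0,93,0,0,30,0,0,0,93,0,0,30,0,0,0,93,0,0,20,0,0,0,93,0,0,10,0,0,0,93,0,0,0,0,0,0]
}}

```text
t: 3.15
tool_pos: [0.4041, -0.3375, 0.2593]
orientation: [-0.354, -3.119, -0.003]
force: [0.4, 0.9, 0.8]
opening: 0.0932
gripper_force: 0.0
```

{"name": "drive_tool", "arguments": {
  "moves": [10,0,0,0,0,0,0,10,0,0,0,0,0,0,10,0,0,0,0,0,0,10,0,0,0,0,0,0,10,0,0,0,0,0,0,10,0,0,0,0,0,0,10,0,0,0,0,0,0,10,0,0,0,0,0,0],
  "grip_force": 60
}}

```text
t: 3.95
tool_pos: [0.4044, -0.3382, 0.2607]
orientation: [-0.353, -3.122, -0.0]
force: [-0.4, 0.4, -0.0]
opening: 0.0336
gripper_force: 0.0
```

{"name": "drive_tool", "arguments": {
  "moves": [10,0,0,0,0,0,0,10,0,0,0,0,0,0,10,0,0,0,0,0,0,10,0,0,0,0,0,0]
}}

```text
t: 4.35
tool_pos: [0.4044, -0.3382, 0.2607]
orientation: [-0.353, -3.122, -0.0]
force: [0.5, 0.0, -1.0]
opening: 0.0234
gripper_force: 60.0
```

{"name": "drive_tool", "arguments": {
  "moves": [10,0,0,-15,0,0,0,10,0,0,-25,0,0,0,10,0,0,-20,0,0,0,10,5,20,0,0,0,0,10,9,40,0,0,0,0,10,9,40,0,0,0,0,10,9,40,0,0,0,0,10,9,40,0,0,0,0]
}}

```text
t: 5.15
tool_pos: [0.4044, -0.1522, 0.3218]
orientation: [0.354, 3.121, -0.0]
force: [0.7, 0.6, -1.3]
opening: 0.0239
gripper_force: 60.0
```

{"name": "drive_tool", "arguments": {
  "moves": [10,9,40,0,0,0,0,10,9,40,0,0,0,0,10,9,40,0,0,0,0,10,9,40,0,0,0,0,10,0,0,0,0,0,-3,10,0,0,0,0,0,-3,10,0,0,0,0,0,-3,10,0,0,0,0,0,0]
}}

```text
t: 5.95
tool_pos: [0.4053, 0.0106, 0.3217]
orientation: [0.105, 3.139, -0.0]
force: [0.6, 0.7, -2.2]
opening: 0.0233
gripper_force: 60.0
```

Run:
```python
from h import *
from plant import robot
from scipy.spatial.transform import Rotation as Ro
ims=[]
for n in("top","side"):
    c=robot.read_camera(n);np.savez(n+"2.npz",**c);ims.append(c["color"][:,:,::-1])
cv2.imwrite("pics/s2.png",np.hstack([cv2.resize(ims[0][100:310,180:420],(400,350)),cv2.resize(ims[1][100:310,130:370],(400,350))]))
st=robot.read_state();print(st["tool_pos"],Ro.from_rotvec(st["orientation"]).as_matrix().round(3).tolist(),st["force"],st["wrist_torque"])
```

```text
[0.40536648 0.01038251 0.32137566] [[-0.998, 0.07, 0.001], [0.07, 0.998, -0.0], [-0.001, -0.0, -1.0]] [-0.11136929  0.23042975 -1.64112167] [-0.01800766  0.01407476  0.02856367]
```

View pics/s2.png

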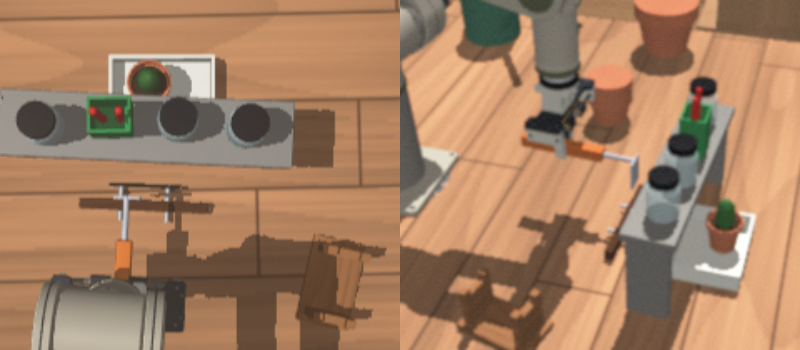

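The hoe is held level with the blade hanging, and the staging spot is clear in front of the shelf. The jars and the pot are unmoved.

Run:
```python
from h import *
o=np.array([.4054,.0104,.154]);R=np.array([[.998,.07,0],[-.07,.998,0],[0,0,1]])
for n in("top","side"):
    c=dict(np.load(n+"2.npz"))
    for p in ((.148,0,.004),(.15,-.02,-.058),(.15,.02,-.058),(.15,-.02,.004),(.15,.02,.004),(.085,0,.013)):
        x=c["mtx"]@(c["R"]@(o+R@np.array(p))+c["t"]);print(n,p,(x[:2]/x[2]).round(1))
    H,S,V=np.moveaxis(cv2.cvtColor(c["color"],cv2.COLOR_RGB2HSV).astype(int),-1,0)
    u0,u1,v0,v1=(240,275,200,245) if n=="top" else (255,280,180,220)
    P=cloud(c)[...,2];m=((S<60)&(P>.08))[v0:v1,u0:u1];q=np.argwhere(m)[:,::-1]+[u0,v0]
    print("seen u",q[:,0].min(),q[:,0].max(),"v",q[:,1].min(),q[:,1].max())
    print({int(v):(int(q[q[:,1]==v,0].min()),int(q[q[:,1]==v,0].max())) for v in np.unique(q[:,1])[::3]})
```

```text
top (0.148, 0, 0.004) [255.3 218.3]
top (0.15, -0.02, -0.058) [264.1 218.2]
top (0.15, 0.02, -0.058) [249.2 217.5]
top (0.15, -0.02, 0.004) [263.2 217.9]
top (0.15, 0.02, 0.004) [247.5 217.1]
top (0.085, 0, 0.013) [253.9 243.1]
seen u 247 263 v 210 243
{210: (247, 247), 219: (249, 263), 222: (254, 257), 225: (254, 257), 228: (254, 256), 231: (253, 256), 234: (253, 256), 237: (253, 256), 240: (253, 256), 243: (253, 255)}
side (0.148, 0, 0.004) [269.8 195.5]
side (0.15, -0.02, -0.058) [268.5 214. ]
side (0.15, 0.02, -0.058) [272.4 206.8]
side (0.15, -0.02, 0.004) [268.4 199.2]
side (0.15, 0.02, 0.004) [272.3 192.1]
side (0.085, 0, 0.013) [251.6 189.6]
seen u 255 279 v 193 219
{193: (255, 272), 196: (264, 272), 199: (268, 272), 202: (269, 272), 205: (269, 272), 208: (269, 279), 211: (269, 279), 214: (274, 279), 217: (273, 279)}
```

{"name": "drive_tool", "arguments": {
  "moves": [10,0,-10,8,0,0,0,10,0,-10,10,0,0,0,10,0,-10,10,0,0,0,10,0,-8,10,0,0,0,10,0,0,0,0,0,0]
}}

```text
t: 6.55
tool_pos: [0.4018, -0.0286, 0.2805]
orientation: [-0.11, -3.136, -0.001]
force: [-0.7, -0.0, -1.8]
opening: 0.0233
gripper_force: 60.0
```

{"name": "drive_tool", "arguments": {
  "moves": [10,-15,0,0,0,0,0,10,-25,0,0,0,0,0,10,-25,0,0,0,0,0,10,-25,0,0,0,0,0,10,-23,0,0,0,0,0,10,-15,0,0,0,0,0,10,0,0,0,0,0,0]
}}

```text
t: 7.25
tool_pos: [0.5318, -0.0364, 0.2827]
orientation: [0.107, 3.139, 0.0]
force: [-0.7, 0.1, -1.2]
opening: 0.0235
gripper_force: 60.0
```

{"name": "drive_tool", "arguments": {
  "moves": [10,0,0,8,0,0,0,10,0,0,10,0,0,0,10,0,0,10,0,0,0,10,0,0,8,0,0,0,10,0,0,4,0,0,0,10,0,0,1.5,0,0,0,10,0,0,0,0,0,0]
}}

```text
t: 7.95
tool_pos: [0.5304, -0.0362, 0.2411]
orientation: [-0.107, -3.14, 0.0]
force: [0.0, -0.2, -2.1]
opening: 0.0235
gripper_force: 60.0
```

Run:
```python
from h import *
from plant import robot
c=robot.read_camera("wrist");np.savez("w3.npz",**c)
d=robot.read_camera("side")
cv2.imwrite("pics/w3.png",np.hstack([cv2.resize(c["color"][:,:,::-1],(400,300)),cv2.resize(d["color"][150:300,200:400,::-1],(400,300))]))
st=robot.read_state();print(st["tool_pos"],st["force"],st["wrist_torque"])
```

```text
[ 0.53068596 -0.03623331  0.24168549] [-0.09736584  0.75171132 -1.27283814] [0.0335701  0.05029817 0.00840611]
```

View pics/w3.png

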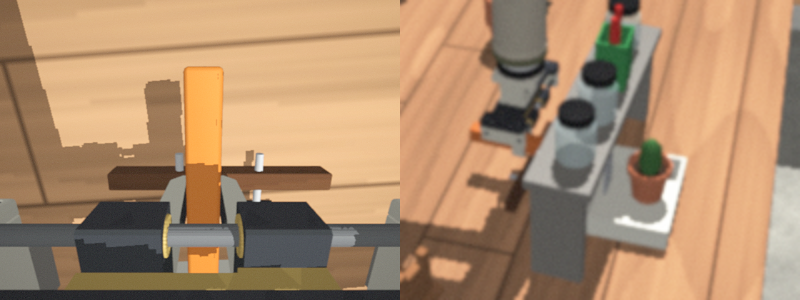

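The wrist view shows the hoe over the batten, with the neck running under the shelf. The side view shows the tray, pot and jars undisturbed. I'll lower slightly and begin the pull.

{"name": "drive_tool", "arguments": {
  "moves": [10,0,0,2.5,0,0,0,10,3,0,0,0,0,0,10,3,0,0,0,0,0,10,2,0,0,0,0,0,10,2,0,0,0,0,0]
}}

```text
t: 8.55
tool_pos: [0.5202, -0.0355, 0.2388]
orientation: [0.107, 3.14, 0.0]
force: [-0.3, -0.6, -1.8]
opening: 0.0237
gripper_force: 60.0
```

{"name": "drive_tool", "arguments": {
  "moves": [10,1.5,0,0,0,0,0,10,1.5,0,0,0,0,0,10,1.5,0,0,0,0,0,10,1.5,0,0,0,0,0]
}}

```text
t: 8.95
tool_pos: [0.5146, -0.0351, 0.2389]
orientation: [0.107, 3.139, -0.0]
force: [2.6, 0.6, -2.4]
opening: 0.0238
gripper_force: 60.0
```

{"name": "drive_tool", "arguments": {
  "moves": [10,1.5,0,0,0,0,0,10,1.5,0,0,0,0,0,10,1.5,0,0,0,0,0,10,1.5,0,0,0,0,0]
}}

```text
t: 9.35
tool_pos: [0.5085, -0.0347, 0.2388]
orientation: [0.107, 3.14, -0.0]
force: [3.1, 0.1, -1.0]
opening: 0.0235
gripper_force: 60.0
```

{"name": "drive_tool", "arguments": {
  "moves": [10,3,0,0,0,0,0,10,3,0,0,0,0,0,10,3,0,0,0,0,0,10,3,0,0,0,0,0,10,3,0,0,0,0,0,10,3,0,0,0,0,0,10,3,0,0,0,0,0,10,3,0,0,0,0,0]
}}

```text
t: 10.15
tool_pos: [0.4843, -0.0331, 0.2388]
orientation: [0.107, 3.14, -0.0]
force: [2.2, 0.6, -2.3]
opening: 0.0232
gripper_force: 60.0
```

{"name": "drive_tool", "arguments": {
  "moves": [10,3,0,0,0,0,0,10,3,0,0,0,0,0,10,3,0,0,0,0,0,10,3,0,0,0,0,0,10,3,0,0,0,0,0,10,3,0,0,0,0,0,10,3,0,0,0,0,0,10,3,0,0,0,0,0]
}}

```text
t: 10.95
tool_pos: [0.4604, -0.0314, 0.2388]
orientation: [0.107, 3.14, -0.0]
force: [2.4, 0.2, -2.2]
opening: 0.0239
gripper_force: 60.0
```

Run:
```python
from h import *
from plant import robot
c=robot.read_camera("top");np.savez("t4.npz",**c)
H,S,V=np.moveaxis(cv2.cvtColor(c["color"],cv2.COLOR_RGB2HSV).astype(int),-1,0)
m=(S<50)&(V>150);Z=cloud(c)[...,2];m&=Z<.06
q=np.argwhere(m[125:175,235:325])[:,::-1]+[235,125]
for col in range(246,312,8):
    a=q[q[:,0]==col]
    if len(a):print(col,a[:,1].min(),ray(c,[col,a[:,1].min()-.5],.04).round(4))
st=robot.read_state();print(st["tool_pos"],st["force"],st["wrist_torque"])
```

```text
254 152 [[0.7431 0.0063 0.04  ]]
262 152 [[ 0.7426 -0.0162  0.04  ]]
270 152 [[ 0.7421 -0.0388  0.04  ]]
278 153 [[ 0.7388 -0.0612  0.04  ]]
286 153 [[ 0.7383 -0.0838  0.04  ]]
294 154 [[ 0.735  -0.1062  0.04  ]]
302 154 [[ 0.7345 -0.1288  0.04  ]]
[ 0.46002535 -0.03139025  0.23862294] [ 0.58308015  0.21887175 -1.85355298] [-0.03043683 -0.24738324  0.0105549 ]
```

{"name": "drive_tool", "arguments": {
  "moves": [10,2,0,0,0,0,0,10,2,0,0,0,0,0,10,2,0,0,0,0,0,10,2,0,0,0,0,0,10,2,0,0,0,0,0,10,2,0,0,0,0,0]
}}

```text
t: 11.6
tool_pos: [0.4485, -0.0306, 0.2387]
orientation: [-0.107, -3.14, 0.0]
force: [1.4, -0.2, -1.9]
opening: 0.0237
gripper_force: 60.0
```

{"name": "drive_tool", "arguments": {
  "moves": [10,1,0,0,0,0,0,10,1,0,0,0,0,0,10,1,0,0,0,0,0,10,1,0,0,0,0,0]
}}

```text
t: 12.0
tool_pos: [0.4446, -0.0304, 0.2387]
orientation: [-0.107, -3.14, -0.0]
force: [2.0, -0.2, -1.4]
opening: 0.0235
gripper_force: 60.0
```

{"name": "drive_tool", "arguments": {
  "moves": [10,1,0,0,0,0,0,10,1,0,0,0,0,0,10,1,0,0,0,0,0]
}}

```text
t: 12.3
tool_pos: [0.4416, -0.0301, 0.2387]
orientation: [-0.107, -3.14, -0.0]
force: [1.9, 0.2, -2.4]
opening: 0.0236
gripper_force: 60.0
```

{"name": "drive_tool", "arguments": {
  "moves": [10,1,0,0,0,0,0,10,1,0,0,0,0,0]
}}

```text
t: 12.5
tool_pos: [0.4396, -0.03, 0.2387]
orientation: [-0.107, -3.14, 0.0]
force: [3.7, 0.6, -2.5]
opening: 0.0236
gripper_force: 60.0
```

{"name": "drive_tool", "arguments": {
  "moves": [10,1,0,0,0,0,0,10,0.5,0,0,0,0,0]
}}

```text
t: 12.7
tool_pos: [0.4381, -0.0299, 0.2387]
orientation: [-0.107, -3.14, -0.0]
force: [2.7, -0.0, -2.5]
opening: 0.0235
gripper_force: 60.0
```

{"name": "drive_tool", "arguments": {
  "moves": [10,0.5,0,0,0,0,0,10,0.5,0,0,0,0,0]
}}

```text
t: 12.9
tool_pos: [0.4371, -0.0298, 0.2387]
orientation: [0.107, 3.14, 0.0]
force: [2.6, 0.1, -1.7]
opening: 0.0238
gripper_force: 60.0
```

{"name": "drive_tool", "arguments": {
  "moves": [10,0.5,0,0,0,0,0,10,0.5,0,0,0,0,0]
}}

```text
t: 13.1
tool_pos: [0.4366, -0.0298, 0.239]
orientation: [0.107, 3.138, -0.0]
force: [8.4, -1.0, -5.1]
opening: 0.024
gripper_force: 60.0
```

Contact with the stop. I'll hold and read the force.

{"name": "drive_tool", "arguments": {
  "moves": [10,0,0,0,0,0,0,10,0,0,0,0,0,0]
}}

```text
t: 13.3
tool_pos: [0.4366, -0.0299, 0.239]
orientation: [0.107, 3.138, -0.0]
force: [6.4, -0.2, -4.7]
opening: 0.0235
gripper_force: 60.0
```

{"name": "drive_tool", "arguments": {
  "moves": [10,0,0,0,0,0,0,10,0,0,0,0,0,0]
}}

```text
t: 13.5
tool_pos: [0.4366, -0.0299, 0.239]
orientation: [0.107, 3.138, -0.0]
force: [5.6, -0.4, -4.9]
opening: 0.0237
gripper_force: 60.0
```

{"name": "drive_tool", "arguments": {
  "moves": [10,0.2,0,0,0,0,0,10,0,0,0,0,0,0]
}}

```text
t: 13.7
tool_pos: [0.4365, -0.0299, 0.2391]
orientation: [0.107, 3.138, -0.0]
force: [6.7, -0.7, -5.8]
opening: 0.0236
gripper_force: 60.0
```

{"name": "drive_tool", "arguments": {
  "moves": [10,0,0,0,0,0,0,10,0,0,0,0,0,0,10,0,0,0,0,0,0,10,0,0,0,0,0,0]
}}

```text
t: 14.1
tool_pos: [0.4366, -0.0299, 0.2391]
orientation: [0.107, 3.138, -0.0]
force: [7.2, -1.3, -4.6]
opening: 0.0236
gripper_force: 60.0
```

{"name": "drive_tool", "arguments": {
  "moves": [10,0,0,0,0,0,0,10,0,0,0,0,0,0,10,0,0,0,0,0,0,10,0,0,0,0,0,0]
}}

```text
t: 14.5
tool_pos: [0.4365, -0.0299, 0.2391]
orientation: [0.107, 3.138, -0.0]
force: [7.2, -0.8, -5.6]
opening: 0.0238
gripper_force: 60.0
```

Run:
```python
from h import *
from plant import robot
c=robot.read_camera("top");np.savez("t5.npz",**c)
H,S,V=np.moveaxis(cv2.cvtColor(c["color"],cv2.COLOR_RGB2HSV).astype(int),-1,0)
Z=cloud(c)[...,2];m=(S<50)&(V>150)&(Z<.06)
q=np.argwhere(m[125:175,235:325])[:,::-1]+[235,125]
for col in range(246,312,8):
    a=q[q[:,0]==col]
    if len(a):print(col,a[:,1].min(),ray(c,[col,a[:,1].min()-.5],.04).round(4))
st=robot.read_state();print(st["tool_pos"],st["force"],st["wrist_torque"])
cv2.imwrite("pics/t5.png",cv2.resize(c["color"][130:240,210:330,::-1],(600,550)))
```

```text
[ 0.43652337 -0.02986322  0.23906329] [ 6.61214581 -1.21114981 -4.99898315] [-0.07787765 -0.9129324   0.04949787]
```

View pics/t5.png

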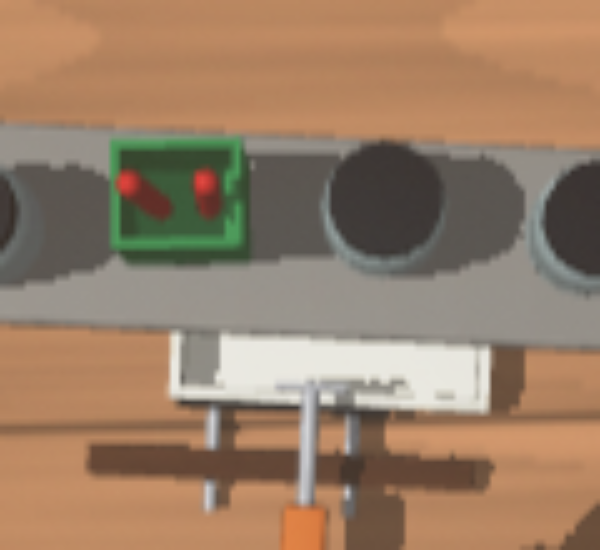

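The tray's near wall is flush on the plate and parallel to it. I'll pull slightly harder for a moment to be sure.

{"name": "drive_tool", "arguments": {
  "moves": [10,0.2,0,0,0,0,0,10,0,0,0,0,0,0,10,0,0,0,0,0,0,10,0,0,0,0,0,0]
}}

```text
t: 14.95
tool_pos: [0.4365, -0.0299, 0.2391]
orientation: [0.107, 3.137, -0.0]
force: [8.8, -1.0, -5.9]
opening: 0.0235
gripper_force: 60.0
```

{"name": "drive_tool", "arguments": {
  "moves": [10,0,0,0,0,0,0,10,0,0,0,0,0,0,10,0,0,0,0,0,0,10,0,0,0,0,0,0]
}}

```text
t: 15.35
tool_pos: [0.4365, -0.0299, 0.2391]
orientation: [0.107, 3.137, -0.0]
force: [8.0, 0.5, -5.9]
opening: 0.0235
gripper_force: 60.0
```

{"name": "drive_tool", "arguments": {
  "moves": [10,-0.7,0,0,0,0,0,10,-1,0,0,0,0,0,10,-2,0,0,0,0,0,10,-3,0,0,0,0,0,10,-2,0,0,0,0,0,10,0,0,0,0,0,0]
}}

```text
t: 15.95
tool_pos: [0.4447, -0.0304, 0.2387]
orientation: [-0.107, -3.14, -0.0]
force: [0.4, 0.1, -2.1]
opening: 0.0237
gripper_force: 60.0
```

{"name": "drive_tool", "arguments": {
  "moves": [10,0,0,-5,0,0,0,10,0,0,-10,0,0,0,10,0,0,-15,0,0,0,10,0,0,-15,0,0,0,10,0,0,-8,0,0,0,10,0,0,0,0,0,0]
}}

```text
t: 16.55
tool_pos: [0.4451, -0.0305, 0.2937]
orientation: [0.107, 3.136, -0.001]
force: [0.3, -0.9, -1.7]
opening: 0.0237
gripper_force: 60.0
```

{"name": "drive_tool", "arguments": {
  "moves": [10,10,0,0,0,0,0,10,20,0,-5,0,0,0,10,15,0,-13,0,0,0,10,0,0,-10,0,0,0,10,0,0,0,0,0,3,10,0,0,0,0,0,3,10,0,0,0,0,0,3,10,0,0,0,0,0,0]
}}

```text
t: 17.35
tool_pos: [0.4, -0.0273, 0.3198]
orientation: [0.354, 3.121, 0.0]
force: [-0.2, -0.2, -1.6]
opening: 0.0237
gripper_force: 60.0
```

{"name": "drive_tool", "arguments": {
  "moves": [10,-5,-20,0,0,0,0,10,-10,-40,0,0,0,0,10,-10,-40,0,0,0,0,10,-10,-40,0,0,0,0,10,-10,-40,0,0,0,0,10,-10,-40,0,0,0,0,10,-10,-40,0,0,0,0,10,-5,-20,0,0,0,0]
}}

```text
t: 18.15
tool_pos: [0.4051, -0.3191, 0.3196]
orientation: [0.353, 3.121, -0.002]
force: [0.2, 0.8, -1.4]
opening: 0.0235
gripper_force: 60.0
```

Run:
```python
from h import *
from plant import robot
from scipy.spatial.transform import Rotation as Ro
st=robot.read_state();R=Ro.from_rotvec(st["orientation"]).as_matrix();print(st["tool_pos"],np.degrees(np.arctan2(R[1,0],R[0,0])),R[:,2])
print("need tool mm",R.T@(np.array([.4044,-.3382,.2607])-st["tool_pos"])*1000)
c=robot.read_camera("top");H,S,V=np.moveaxis(cv2.cvtColor(c["color"],cv2.COLOR_RGB2HSV).astype(int),-1,0)
Z=cloud(c)[...,2];m=(S<60)&(V>130)&(Z<.06)
m[:195]=0;m[218:]=0;m[:,:235]=0;m[:,320:]=0
r,s=rect(c,m,.04);print(r,s)
for col in range(250,306,8):
    a=np.where(m[:,col])[0]
    if len(a):print(col,a.max(),ray(c,[col,a.max()+.5],.04).round(4),ray(c,[col,a.max()+.5],.026).round(4))
cv2.imwrite("pics/t6.png",cv2.resize(c["color"][130:330,200:430,::-1],(690,600)))
```

```text
[ 0.40511125 -0.31908386  0.31956728] 167.08470668002636 [ 2.07951412e-04 -1.10590918e-03 -9.99999367e-01]
need tool mm [ -3.55291108 -18.7307688   58.88823237]
((592.8511352539062, -50.95696258544922), (178.61627197265625, 36.512413024902344), 86.14556884765625) [244 197  64  16 822]
250 209 [[0.5799 0.0209 0.04  ]] [[0.5804 0.0218 0.026 ]]
258 209 [[ 0.5794 -0.0016  0.04  ]] [[ 0.5799 -0.0009  0.026 ]]
266 210 [[ 0.5761 -0.024   0.04  ]] [[ 0.5766 -0.0235  0.026 ]]
274 210 [[ 0.5756 -0.0464  0.04  ]] [[ 0.5761 -0.0463  0.026 ]]
282 211 [[ 0.5723 -0.0688  0.04  ]] [[ 0.5727 -0.0689  0.026 ]]
290 211 [[ 0.5718 -0.0913  0.04  ]] [[ 0.5722 -0.0916  0.026 ]]
298 211 [[ 0.5713 -0.1138  0.04  ]] [[ 0.5717 -0.1143  0.026 ]]
```

View pics/t6.png

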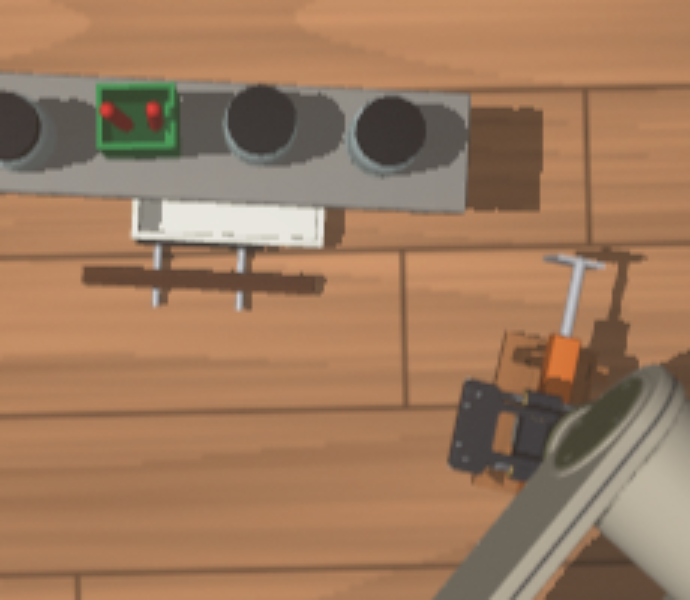

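The tray sits flush against the plate, and its angle (86.1°) equals the shelf's. The hoe is next to its notches, so I'll lay it down.

{"name": "drive_tool", "arguments": {
  "moves": [10,-3.5,-19,0,0,0,0,10,0,0,5,0,0,0,10,0,0,15,0,0,0,10,0,0,20,0,0,0,10,0,0,10,0,0,0,10,0,0,5,0,0,0,10,0,0,2,0,0,0,10,0,0,0,0,0,0]
}}

```text
t: 19.0
tool_pos: [0.4046, -0.3349, 0.2628]
orientation: [0.352, 3.122, 0.0]
force: [0.2, 0.4, -1.1]
opening: 0.0236
gripper_force: 60.0
```

{"name": "drive_tool", "arguments": {
  "moves": [10,0,0,1.5,0,0,0,10,0,0,0,0,0,0]
}}

```text
t: 19.2
tool_pos: [0.4046, -0.3353, 0.2618]
orientation: [0.353, 3.121, -0.001]
force: [-1.2, -0.2, -1.7]
opening: 0.0238
gripper_force: 60.0
```

{"name": "drive_tool", "arguments": {
  "moves": [10,0,-3,0,0,0,0,10,0,0,1,0,0,0,10,0,0,0,0,0,0,60,0,0,0,0,0,0,60,0,0,0,0,0,0,60,0,0,0,0,0,0,60,0,0,0,0,0,0,60,0,0,0,0,0,0]
}}

```text
t: 20.0
tool_pos: [0.4038, -0.338, 0.2602]
orientation: [-0.353, -3.122, -0.0]
force: [0.1, 0.3, 0.0]
opening: 0.058
gripper_force: 0.0
```

{"name": "drive_tool", "arguments": {
  "moves": [60,0,0,0,0,0,0,60,0,0,-10,0,0,0,60,0,0,-20,0,0,0,60,0,0,-30,0,0,0,60,0,0,-40,0,0,0,60,0,0,-40,0,0,0,60,0,0,0,0,0,0]
}}

```text
t: 20.7
tool_pos: [0.4048, -0.3391, 0.4083]
orientation: [0.352, 3.113, -0.012]
force: [0.1, -0.3, 1.0]
opening: 0.0602
gripper_force: 0.0
```

Run:
```python
from h import *
from plant import robot
c=robot.read_camera("wrist")
P=cloud(c);Z=P[...,2];H,S,V=np.moveaxis(cv2.cvtColor(c["color"],cv2.COLOR_RGB2HSV).astype(int),-1,0)
m=(H<16)&(S>160)&(V>140)&(Z>.10)&(Z<.115);print(rect(c,m,.106),np.median(Z[m]))
d=robot.read_camera("side")
cv2.imwrite("pics/end.png",np.hstack([cv2.resize(c["color"][:,:,::-1],(400,300)),cv2.resize(d["color"][130:340,130:410,::-1],(400,300))]))
st=robot.read_state();print(st["tool_pos"],st["force"],st["opening"])
```

```text
(((400.0553283691406, -343.0772399902344), (15.97382640838623, 171.652099609375), 78.57063293457031), array([274, 104,  18, 176, 595], dtype=int32)) 0.10696065213352254
[ 0.40401407 -0.33829104  0.40232188] [-0.29725952 -0.26688888 -0.524439  ] 0.059990295648213385
```

View pics/end.png

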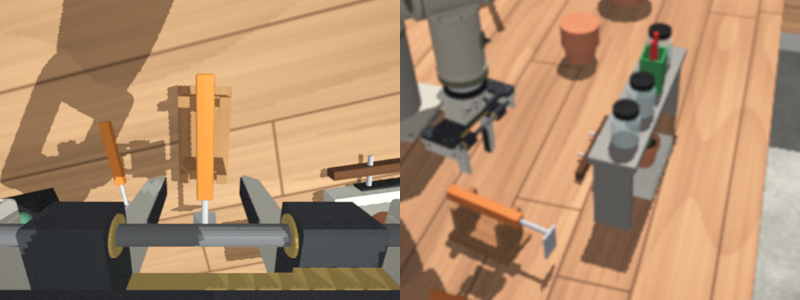

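The hoe lies in both notches with its blade down, the gripper is clear, and the shelf items stand as before.

```bash
python3 -c "
from plant import robot
print(robot.close_job())"
```

```text
the job is handed in; nothing more can be done
None
```

The tray is drawn flush onto the stop plate, where the hoe held it with about 6–9 N for over a second, and the hoe is back in its rest; the job is handed in, but no verdict was returned and the pot was largely hidden behind the shelf in the last picture, so its standing upright is unconfirmed.

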